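# Snap the light-port cover onto a microscope base

## Task

The white microscope base in the sloping service cradle is open: lay the black cover over it, port block up, with its three holes over the three snap studs, then press it down until all three studs have snapped through and the cover lies fully down on the studs' orange shoulders. Let go of it, and leave the eyepiece, the jar and the objective where they stand.

Things in the scene. Friction and masses are not known exactly. Their poses are not given: they have to be found in the camera images.
- deck: open white microscope base, a tray 166 x 190 x 45 mm, fixed in a cradle that slopes it 25 degrees. Origin: middle of the plane of the studs' shoulders, about 95 mm above the table; x up the slope, y across, z square out of the tray (25 degrees from vertical). stud0 at (-60, 0), stud1 (60, 75), stud2 (60, -75) mm, z = 0. The tray's rim is 3 mm lower than the shoulders
- stud0 (a point): snap stud 0 (single, lowest on the slope): point on its axis at the level of its orange shoulder (24 mm diameter), on which the seated cover's underside lies. A white pin 11 mm in diameter, tapered over its last 6 mm, stands 25 mm over the shoulder; 10.5 mm over the shoulder a round spring barb stands out to 9 mm from the axis on its +y and -y sides
- stud1 (a point): snap stud 1 (upper, +y side), as stud 0. A cover laid on the studs first rests on the barbs, its underside about 14 mm above the shoulders, pin tips standing out of its holes. About 8 to 15 N pressed beside a stud takes the cover past its barbs, which then spring out over the plate and hold it
- stud2 (a point): snap stud 2 (upper, -y side), as stud 0
- cover: black cover plate 150 mm (x) by 180 mm (y), 6 mm thick, about 300 g, flat on the table at the start. Origin: centre of its underside; x towards the edge with two holes, z out of the side with the block. Holes 15 mm in diameter. It fits one way round: cover x along deck x, plate centre over deck origin
- port_block (a point): centre (half-way up) of the grey light-port block on the cover, 40 mm along x, 44 mm along y, 34 mm high: the place to grasp, across y. Axes are the cover's. The block stands on the plate with its centre 15 mm along +x from the plate's centre; this point is 23 mm above the plate's underside
- hole0 (a point): centre of the cover's single hole, at (-60, 0) mm from the plate's centre, on its underside; goes over stud0
- hole1 (a point): centre of the hole at (60, 75) mm from the plate's centre, on its underside; goes over stud1
- hole2 (a point): centre of the hole at (60, -75) mm from the plate's centre, on its underside; goes over stud2
- press0 (a point): yellow dot on the plate's top, 27 mm inboard of hole 0, at (-33, 0) mm from the plate's centre: where to press for stud 0
- press1 (a point): yellow dot on the plate's top, 35 mm inboard of hole 1, at (60, 40) mm: where to press for stud 1
- press2 (a point): yellow dot on the plate's top, 35 mm inboard of hole 2, at (60, -40) mm: where to press for stud 2
- eyepiece_mid (a point): bystander: black eyepiece standing upright, 42 mm diameter, 66 mm high; its centre
- jar_mid (a point): bystander: small glass specimen jar with a black cap, 40 mm diameter, 65 mm high; its centre
- objective_mid (a point): bystander: chromed microscope objective standing upright, 34 mm diameter, 52 mm high; its centre
Mind the look-alikes: they are no part of the job. What is meant by the cover is not purple, and is the smaller of those in its own colour.

How it is judged (in metres and radians):
At the end, for the whole second after the job is handed in: All three studs have snapped through: at each stud the cover's underside is within 2.5 mm of the shoulder plane and the hole centre within 5 mm of the stud's shoulder point; the cover is at rest and released (z of hole0 in the frame of deck between -0.003 and 0.0025 m and distance between hole0 and stud0 below 0.005 m and z of hole1 in the frame of deck between -0.003 and 0.0025 m and distance between hole1 and stud1 below 0.005 m and z of hole2 in the frame of deck between -0.003 and 0.0025 m and distance between hole2 and stud2 below 0.005 m and linear speed of cover below 0.01 m/s and angular speed of cover below 0.05 rad/s); the robot touches nothing.
It fails at once if the eyepiece is moved by more than 25 mm or tipped over (distance of eyepiece_mid from where it was at the start of the episode above 0.025 m or angle between eyepiece_mid's own z axis and vertical above 0.5 rad).
It fails at once if the jar is moved by more than 25 mm or tipped over (distance of jar_mid from where it was at the start of the episode above 0.025 m or angle between jar_mid's own z axis and vertical above 0.5 rad).
It fails at once if the objective is moved by more than 25 mm or tipped over (distance of objective_mid from where it was at the start of the episode above 0.025 m or angle between objective_mid's own z axis and vertical above 0.5 rad).
It also fails if it takes over 58 s, if anything falls off the work surface, if the arm or the gripper's body presses on something with over 40 N, if the wrist force passes 120 N, or if a joint passes its speed limit or range.

## Robot

A 6-joint arm with a two-finger parallel gripper is mounted at the origin on the work surface. World frame = base frame: x ahead of the robot, y to its left, z up, the work surface at z = 0. Lengths are in mm, angles in rad, forces in N, time in s.
With the tool pointing down it reaches from about 275 to 1000 mm from the base axis. Payload 8.4 kg.
Tool frame: the origin (TCP) lies at the very end of the fingers, on their centre line; the grasp point (between the pads) lies 19 mm behind it; z points along the fingers, y is the line along which they close (so a half turn about z gives the same grasp; the last joint's range is limited). The gripper opens to 85 mm and grips with 20 to 120 N. Pads are 22 mm wide; open, the fingers measure 114 mm over their backs; the gripper's body (76 mm by 85 mm) begins 54 mm behind the grasp point. The pads swing forward as they close: fully open they stand 13 mm farther back than shut.
Start: joints at [-0.002, 0.353, 1.633, -0, 1.155, -0.002], TCP at [625.002, -0, 231.281] pointing down, gripper open.
Joint ranges: [-2.63, 2.63], [-0.92, 2.1], [0.06, 2.66], [-1.3, 4.44], [0, 2.69], [-3.02, 3.02]. Speed limits (rad/s): [2.22, 2.22, 2.79, 3.14, 3.14, 3.14].

## Interface

Orientations are given as [roll, pitch, yaw] about the fixed x, y, z axes, in that order (R = Rz(yaw) Ry(pitch) Rx(roll)).
In Python, from rig import r, vision gives the robot as it stands. The module is installed in compiled form; this text tells all that it offers.
- The arm moves only by the tool play_rows, never from a script. Its argument "steps" is a list of rows, each an object with "delta_pos": the shift along the tool's x, y, z in cm, a list of three; "yaw": the turn about the tool's z in rad; "jaw": the opening in per cent of the stroke, from 0 (shut) to 100 (fully open). A call has exactly 8 rows; each row is the pose to reach, as a shift and turn from the pose commanded when the call began, along the tool's axes at that moment; what a row does not reach only later rows make up. A row lasts 1/10 s, in which the tool goes at most 50 mm and 8.59 degrees, less where a joint would pass 70% of its speed; a pose out of reach is approached as far as the arm can. A call with a gripper value outside its range is refused whole. The fingers move at their own pace and stop on an object; "grip_force" is the grip in N (left out, the last holds). Time passes only in rows, so rows that repeat a pose let the fingers close, or fill a call up. It gives the time, the measured TCP pose, the force, the opening and the grip force at its end, in the units of the state.
- r.sense(): the state, without advancing time (a new reading comes with each control period).
- vision.grab_frame(name): name is "scene" or "side" or "wrist"; returns (picture, depth): 480x640x3 uint8, red, green, blue; 480x640 float32, mm along the optical axis (not along the pixel's ray), 0 where there is no reading.
- vision.calibration(name): a dict with "mtx" (3x3 intrinsics, pixels), "extrinsics" (4x4, takes a point from camera to world coordinates). Camera axes: x right, y down, z forward; pixel columns grow to the right and rows downward; lengths in mm; the calibration is good to about 2 mm. A picture is of the moment at which its call begins: read the wrist's pose just before it. calibration takes no time and is no camera call; for the wrist camera it gives the pose at the moment of the call.
- r.sign_off(): hands the job in; it is judged then, once.
Trained networks look in the newest picture that a camera, given by its name, has taken for a name from the list of things; names that differ only in an ending like _2 or _b are one class to them, and where a whole thing is asked for, a point or a joint stands for the part that bears it (a point fixed in the world has none). Each returns a list of dicts, best first, with "conf" (0 to 1); they miss things now and then, are a little off and sometimes report something else, mostly with a low value. They report only what shows in the picture. A call takes as long as a camera call. They do not tell look-alikes from the thing itself.
- vision.cut_out(camera, thing): "region" (480x640 bool, what is visible of it) and "uv" ([column, row] in pixels, amid what is visible of it).
- vision.landmark_of(camera, thing): "uv" ([column, row] in pixels: a listed point, or the origin of a listed thing).
The state is a dict: "clock": time; "qpos": joint angles; "qvel": joint speeds; "joint_efforts": joint torques, N m; "eef_pos": TCP position; "tcp_rot": TCP orientation; "contact_force": force on the tool from outside, world axes, zero at the start; "wrist_torque": the same for the moment, N m; "opening": opening from 0.0 (shut) to 1.0 (fully open); "grasp_force": force on a finger pad.
Only numpy, scipy, OpenCV 4.12 (cv2) and the standard library are available. Lean on these libraries where they do the work, as an engineer would, in place of code of your own. Each camera call takes 0.05 s, during which the arm holds its last target. There are 200 camera calls.

## Working session

There is one attempt and no reset: what is moved stays moved. The work goes in short steps, Python scripts to look and compute and a tool call to move; the robot and the scene stay as the last step left them, time stands still between calls to the robot, and variables do not carry over. Pictures are saved under pics/ and viewed, at most 10 in all, crops included, and the job is handed in when it is done.

Besides the shell and the picture viewer there is one more tool, called after ">>>" as name([rows], argument=value, ...), one row to a line, values as JSON. play_rows: Moves the arm, as the interface text tells. Its arguments: {"type":"object","properties":{"steps":{"type":"array"},"grip_force":{"type":"number"}},"required":["steps"]}

```bash
mkdir -p pics; cat > h.py <<'E'
import numpy as np, cv2
from rig import r, vision
from scipy.spatial.transform import Rotation as Ro
def grab(c,fn=None):
    p,d=vision.grab_frame(c)
    if fn: cv2.imwrite('pics/'+fn,p[:,:,::-1])
    return p,d
def cal(c):
    k=vision.calibration(c); return np.array(k['mtx']),np.array(k['extrinsics'])
def w(uv,z,K,T):
    uv=np.atleast_2d(uv);z=np.atleast_1d(z)
    p=np.c_[(uv[:,0]-K[0,2])/K[0,0]*z,(uv[:,1]-K[1,2])/K[1,1]*z,z]
    return p@T[:3,:3].T+T[:3,3]
def ray(uv,zw,K,T):
    a=T[:3,3]; d=w(uv,1,K,T)[0]-a
    return a+d*(zw-a[2])/d[2]
def dep(d,uv):
    u,v=np.round(uv).astype(int); q=d[max(v-2,0):v+3,max(u-2,0):u+3]; q=q[q>0]
    return np.median(q) if len(q) else 0
E
python3 - <<'E'
from h import *
ims=[]
for c in ['scene','side']:
    p,d=grab(c,c+'0.png'); np.save(c+'_d.npy',d); K,T=cal(c)
    ims.append(p)
    for n in ['cover','port_block','deck','stud0','stud1','stud2','hole0','hole1','hole2','eyepiece_mid','jar_mid','objective_mid']:
        for o in vision.landmark_of(c,n)[:4]:
            if o['conf']>.25: print(c,n,round(o['conf'],2),np.round(o['uv']),np.round(w(o['uv'],dep(d,o['uv']),K,T)[0]))
E
```

```text
scene cover 0.88 [414. 232.] [577. 214.  30.]
scene cover 0.85 [398. 132.] [270. 376.  22.]
scene cover 0.8 [190. 219.] [ 286. -228.   24.]
scene port_block 0.77 [195. 215.] [ 292. -217.   40.]
scene port_block 0.74 [398. 124.] [267. 374.  51.]
scene port_block 0.72 [421. 229.] [584. 226.  42.]
scene port_block 0.29 [373. 350.] [788. -37.  48.]
scene deck 0.89 [252. 270.] [ 507. -166.   52.]
scene stud0 0.82 [262. 228.] [ 471. -121.  130.]
scene stud0 0.7 [228. 286.] [ 535. -232.   80.]
scene stud0 0.6 [290. 282.] [ 621. -130.  134.]
scene stud1 0.82 [262. 228.] [ 471. -121.  130.]
scene stud1 0.7 [228. 286.] [ 535. -232.   80.]
scene stud1 0.6 [290. 282.] [ 621. -130.  134.]
scene stud2 0.82 [262. 228.] [ 471. -121.  130.]
scene stud2 0.7 [228. 286.] [ 535. -232.   80.]
scene stud2 0.6 [290. 282.] [ 621. -130.  134.]
scene hole0 0.82 [411. 158.] [359. 361.   8.]
scene hole0 0.78 [426. 107.] [209. 517.   6.]
scene hole0 0.74 [209. 243.] [ 358. -213.    2.]
scene hole0 0.72 [168. 215.] [ 230. -268.    1.]
scene hole1 0.82 [411. 158.] [359. 361.   8.]
scene hole1 0.78 [426. 107.] [209.
[... 1502 characters left out ...]
  6.]
side hole0 0.96 [228. 304.] [ 235. -142.    6.]
side hole0 0.9 [199. 224.] [158. 301.   5.]
side hole0 0.84 [309. 226.] [515. 206.   4.]
side hole0 0.7 [326. 212.] [576. 224.  40.]
side hole1 0.96 [228. 304.] [ 235. -142.    6.]
side hole1 0.9 [199. 224.] [158. 301.   5.]
side hole1 0.84 [309. 226.] [515. 206.   4.]
side hole1 0.7 [326. 212.] [576. 224.  40.]
side hole2 0.96 [228. 304.] [ 235. -142.    6.]
side hole2 0.9 [199. 224.] [158. 301.   5.]
side hole2 0.84 [309. 226.] [515. 206.   4.]
side hole2 0.7 [326. 212.] [576. 224.  40.]
side eyepiece_mid 0.69 [408. 249.] [771. -34.  29.]
side jar_mid 0.48 [294. 187.] [500. 426.  45.]
side objective_mid 0.61 [406. 249.] [780.   7.   1.]
```

View pics/scene0.png

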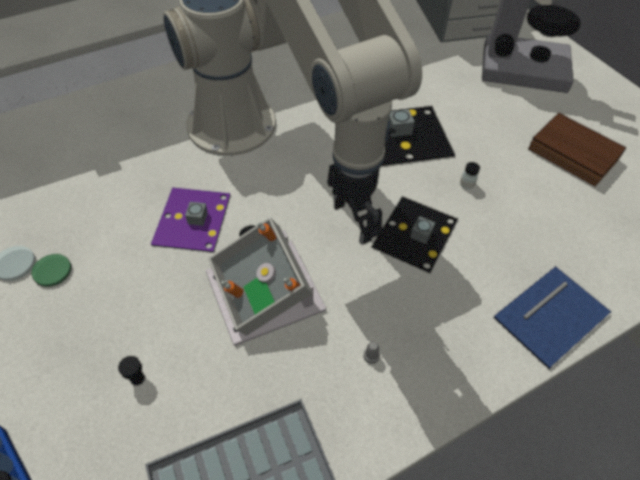

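View pics/side0.png

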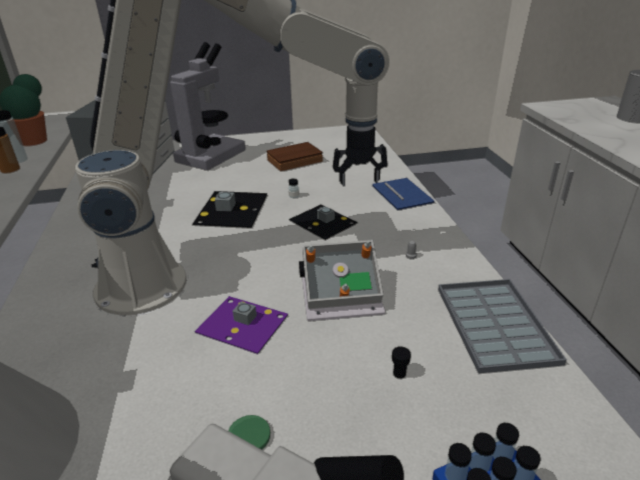

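The scene picture shows three covers: purple at (192,218), black at (412,133) and black at (415,233). Next I measure both black ones and enlarge them.

```bash
python3 - <<'E'
from h import *
for c in ['scene','side']:
    p,_=grab(c); d=np.load(c+'_d.npy');K,T=cal(c)
    for o in vision.cut_out(c,'cover'):
        m=o['region'].astype(np.uint8)
        v,u=np.nonzero(m); P=np.array([ray((a,b),6,K,T) for a,b in zip(u,v)])
        col=np.median(p[v,u],axis=0)
        P2=w(np.c_[u,v],d[v,u],K,T); k=(P2[:,2]<14)&(d[v,u]>0); Q=P2[k][:,:2].astype(np.float32)
        r2=cv2.minAreaRect(Q)
        print(c,round(o['conf'],2),np.round(o['uv']),col,len(u),'rect',np.round(r2[0]),np.round(r2[1]),round(r2[2],1))
p=cv2.imread('pics/scene0.png')[90:280,360:480]
cv2.imwrite('pics/crop.png',cv2.resize(p,None,fx=3.1,fy=3.1,interpolation=cv2.INTER_CUBIC))
s=r.sense();print(s)
Kw,Tw=cal('wrist');print(np.round(Kw),np.round(Tw,3))
E
```

```text
scene 0.77 [418. 232.] [27. 27. 27.] 3788 rect [561. 233.] [153. 194.] 32.1
scene 0.68 [257. 276.] [101. 110.  93.] 7313 rect [ 487. -157.] [263. 187.] 1.2
scene 0.56 [415. 136.] [30. 30. 31.] 3126 rect [271. 417.] [206. 225.] 70.2
scene 0.56 [191. 219.] [104.  60. 129.] 3718 rect [ 265. -220.] [155. 190.] 53.5
side 0.93 [242. 327.] [ 89.  43. 116.] 2993 rect [ 271. -218.] [162. 185.] 55.4
side 0.69 [233. 210.] [19. 19. 21.] 2046 rect [271. 387.] [256. 207.] 70.8
side 0.67 [320. 225.] [18. 18. 20.] 1312 rect [569. 235.] [168. 193.] 32.0
{'clock': 1.5, 'qpos': array([-2.37967013e-03,  3.53030265e-01,  1.63339914e+00, -1.95247909e-05,
        1.15520456e+00, -2.39241661e-03]), 'qvel': array([ 0.00011463, -0.00037681, -0.00123545, -0.00064526,  0.00086943,
       -0.00115393]), 'joint_efforts': array([ 4.02729356e-04, -6.05162287e+01, -3.42434478e+01,  4.49681875e-05,
        1.22232246e-03,  1.36977022e-06]), 'eef_pos': array([6.24999336e+02, 6.58759351e-03, 2.31262420e+02]), 'tcp_rot': array([-3.14155130e+00,  1.77635723e-05,  1.57081696e+00]), 'contact_force': array([ 0.63829647, -0.26667767,  0.1292996 ]), 'wrist_torque': array([-0.03352706, -0.00426183, -0.00087551]), 'grasp_force': 0.0, 'opening': 1.0008965965086107}
[[356.   0. 318.]
 [  0. 356. 233.]
 [  0.   0.   1.]] [[ 1.00000e+00 -1.00000e-03  1.00000e-03  6.25454e+02]
 [-1.00000e-03 -9.52000e-01 -3.06000e-01  7.89080e+01]
 [ 1.00000e-03  3.06000e-01 -9.52000e-01  3.73905e+02]
 [ 0.00000e+00  0.00000e+00  0.00000e+00  1.00000e+00]]
```

View pics/crop.png

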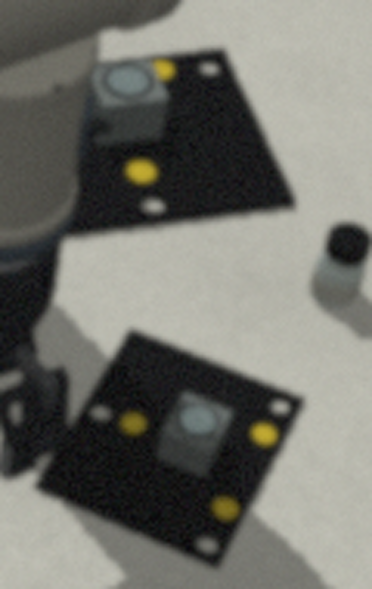

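Of the two black covers, the far one at (410,135) measures about 206 x 225 mm and the near one at (415,233) about 153 x 190 mm. The target is the near one: black, the smaller of the two, and its size matches. Its single hole is on the left at scene (392,223), so cover x heads about 32° in the world. I'll move the wrist camera over it.

>>> play_rows([
  {"delta_pos": [3,-0.6,0],"yaw": 0.13,"jaw": 100},
  {"delta_pos": [6,-1.2,0],"yaw": 0.26,"jaw": 100},
  {"delta_pos": [10,-2,0],"yaw": 0.4,"jaw": 100},
  {"delta_pos": [14,-2.8,0],"yaw": 0.54,"jaw": 100},
  {"delta_pos": [18,-3.6,0],"yaw": 0.68,"jaw": 100},
  {"delta_pos": [22,-4.2,0],"yaw": 0.82,"jaw": 100},
  {"delta_pos": [24,-4.6,0],"yaw": 0.96,"jaw": 100},
  {"delta_pos": [24,-4.6,0],"yaw": 1.01,"jaw": 100},
])

```text
clock: 2.3
eef_pos: [578.3, 243.0, 231.3]
tcp_rot: [-3.141, -0.0, 0.559]
contact_force: [-0.9, -0.5, -0.5]
opening: 0.998
grasp_force: 0.0
```

```bash
cat > cov.py <<'E'
from h import *
s=r.sense();print(s['clock'],np.round(s['eef_pos'],1),np.round(s['tcp_rot'],3))
K,T=cal('wrist');p,d=grab('wrist','w1.png')
for o in vision.cut_out('wrist','cover')[:2]:
    v,u=np.nonzero(o['region']&(d>0));P=w(np.c_[u,v],d[v,u],K,T)
    Q=P[P[:,2]<14]; B=P[(P[:,2]>34)&(P[:,2]<50)]
    print(o['conf'],o['uv'],np.median(Q[:,2]),cv2.minAreaRect(Q[:,:2].astype(np.float32)),'block',np.median(B[:,2]),cv2.minAreaRect(B[:,:2].astype(np.float32)))
for n in ['hole0','press0','port_block']:
    for o in vision.landmark_of('wrist',n)[:5]:
        print(n,round(o['conf'],2),np.round(o['uv']),np.round(ray(o['uv'],23 if n=='port_block' else 6,K,T),1))
E
python3 cov.py
```

```text
2.3 [578.3 243.  231.3] [-3.141 -0.     0.559]
0.61 [324.0, 207.9] 5.994171043047345 ((564.8762817382812, 231.25389099121094), (150.30938720703125, 184.94798278808594), 31.829187393188477) block 40.35807386180363 ((577.9671020507812, 239.64065551757812), (39.568477630615234, 44.093360900878906), 31.549638748168945)
0.58 [61.1, 317.6] 7.9410804101924555 ((327.7022399902344, 404.942626953125), (204.3209228515625, 268.72900390625), 33.4141845703125) block 41.53007388852626 ((277.4530029296875, 398.01397705078125), (41.220890045166016, 4.6745405197143555), 73.04425048828125)
hole0 0.66 [320. 266.] [513.7 200.2   6. ]
hole0 0.61 [390. 155.] [654.6 205.2   6. ]
hole0 0.58 [126. 307.] [351.4 363.8   6. ]
hole0 0.57 [251. 156.] [578.7 323.9   6. ]
press0 0.88 [364. 156.] [639.8 225.9   6. ]
press0 0.81 [321. 245.] [535.6 212.5   6. ]
press0 0.74 [100. 326.] [310.6 380.6   6. ]
press0 0.64 [284. 156.] [596.4 295.3   6. ]
port_block 0.96 [ 52. 371.] [238.9 402.3  23. ]
port_block 0.68 [323. 206.] [576.8 236.4  23. ]
```

View pics/w1.png

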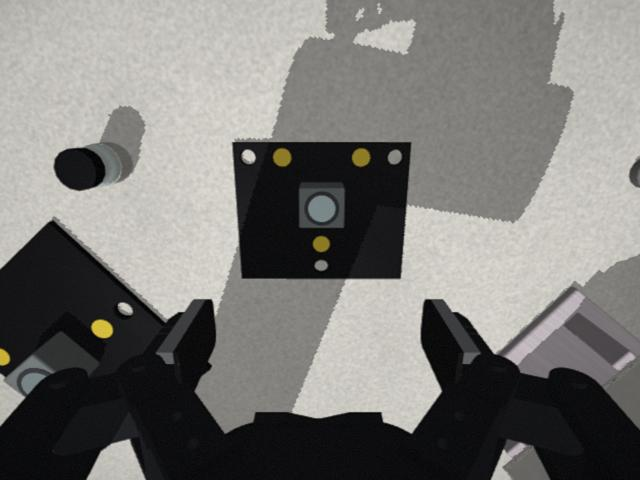

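Wrist view: the target cover is centred, with its block at (321,207), single hole at (321,266) and paired holes at (249,157) and (394,157). Now I measure the deck the same way before grasping.

>>> play_rows([
  {"delta_pos": [-2,3,-0.5],"yaw": -0.06,"jaw": 100},
  {"delta_pos": [-4,6,-1],"yaw": -0.13,"jaw": 100},
  {"delta_pos": [-7,9,-2],"yaw": -0.25,"jaw": 100},
  {"delta_pos": [-10,12.5,-3],"yaw": -0.38,"jaw": 100},
  {"delta_pos": [-13,16.5,-3],"yaw": -0.51,"jaw": 100},
  {"delta_pos": [-16,20,-3],"yaw": -0.64,"jaw": 100},
  {"delta_pos": [-19,24,-3],"yaw": -0.77,"jaw": 100},
  {"delta_pos": [-22,28,-3],"yaw": -0.88,"jaw": 100},
])

```text
clock: 3.35
eef_pos: [541.0, -116.4, 261.7]
tcp_rot: [3.141, 0.0, 1.446]
contact_force: [0.6, -0.2, 0.2]
opening: 1.001
grasp_force: 0.0
```

```bash
cat > fit.py <<'E'
from h import *
from scipy.optimize import least_squares
E
cat > deck.py <<'E'
from h import *
s=r.sense();print(s['clock'],np.round(s['eef_pos'],1),np.round(s['tcp_rot'],3))
K,T=cal('wrist');p,d=grab('wrist','w2.png');np.save('w2d.npy',d);np.savez('w2c.npz',K=K,T=T)
for n in ['stud0','deck']:
    for o in vision.landmark_of('wrist',n)[:5]:
        print(n,round(o['conf'],2),np.round(o['uv'],1),np.round(w(o['uv'],dep(d,o['uv']),K,T),1))
hsv=cv2.cvtColor(p,cv2.COLOR_RGB2HSV)
m=((hsv[...,0]<18)&(hsv[...,1]>130)&(hsv[...,2]>70)).astype(np.uint8)
n,l,st,ce=cv2.connectedComponentsWithStats(m)
for i in range(1,n):
    if st[i,4]>40:
        v,u=np.nonzero((l==i)&(d>0));P=w(np.c_[u,v],d[v,u],K,T)
        print('orange',st[i],np.round(ce[i],1),np.round(P.mean(0),1),np.round(np.percentile(P[:,2],[5,50,95]),1))
E
python3 deck.py
```

```text
3.35 [ 541.  -116.4  261.7] [3.141 0.    1.446]
stud0 0.93 [225.9 226.4] [[ 467.3 -111.   127.8]]
stud0 0.91 [317.6 307.4] [[ 527.8 -224.2   73.5]]
stud0 0.69 [405.8 219. ] [[ 612.5 -123.7  126.1]]
deck 0.59 [317.3 273.7] [[ 530.5 -200.7   40.9]]
orange [388 201  34  29 576] [403.6 211.8] [ 612.4 -119.3  119.6] [109.8 120.8 124.8]
orange [211 207  32  28 555] [227.6 217.4] [ 467.8 -105.7  119.6] [111.1 120.7 125.1]
orange [309 273  22  41 758] [319.1 291.7] [ 530.9 -213.7   58.8] [39.5 60.5 73.3]
```

View pics/w2.png

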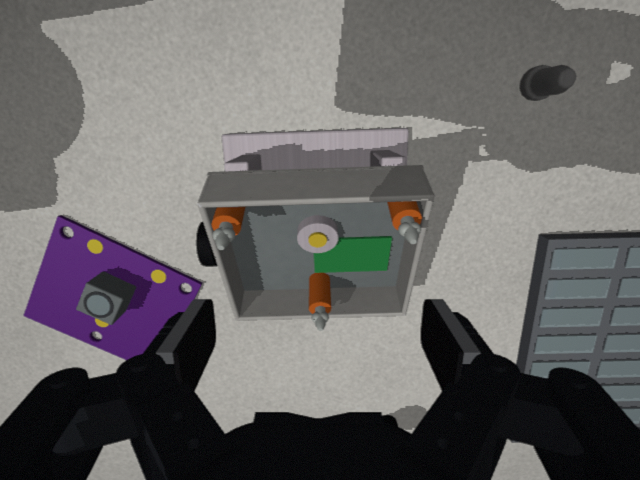

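The wrist view shows the deck from above: studs near (226,226), (406,219) and (318,307), pin tips pointing toward the bottom of the picture. I fit the deck pose with the slope fixed at 25° and check it with an overlay.

```bash
cat > fit.py <<'E'
from h import *
from scipy.optimize import least_squares
c=np.load('w2c.npz');K,T=c['K'],c['T'];d=np.load('w2d.npy')
S=np.array([[-60,0,0],[60,75,0],[60,-75,0.]])
uv=np.array([[317.6,307.4],[225.9,226.4],[405.8,219.0]])
def pose(q): 
    return Ro.from_euler('zy',[q[3],0]).as_matrix()@Ro.from_euler('y',-np.radians(25)).as_matrix(),np.array(q[:3])
def proj(P):
    c=(P-T[:3,3])@T[:3,:3]; return np.c_[c[:,0]/c[:,2]*K[0,0]+K[0,2],c[:,1]/c[:,2]*K[1,1]+K[1,2]]
def f(q):
    R,t=pose(q); return np.r_[(proj(S@R.T+t)-uv).ravel(),(q[2]-95)/3]
s=least_squares(f,[541,-160,95,1.5]);print(np.round(s.x,3),np.round(s.fun,2))
R,t=pose(s.x)
# rim plane check from depth: points inside deck-frame band
v,u=np.nonzero(d>0);P=w(np.c_[u,v],d[v,u],K,T);D=(P-t)@R
k=(abs(D[:,2]+3)<5)&(abs(D[:,0])<95)&(abs(D[:,1])<110)&((abs(D[:,0])>72)|(abs(D[:,1])>87));q=D[k];
print(len(q),'x',np.percentile(q[:,0],[1,99]),'y',np.percentile(q[:,1],[1,99]),'z',np.median(q[:,2]))
for sgn,nm in((1,'hi'),(-1,'lo')):
    print(nm,np.median(q[sgn*q[:,0]>75][:,2]),np.median(q[sgn*q[:,1]>88][:,2]))
im=cv2.imread('pics/w2.png');im=cv2.resize(im[140:345,170:450],None,fx=2.8,fy=2.8,interpolation=cv2.INTER_CUBIC)
def dot(P,col):
    for a in proj(P@R.T+t): cv2.circle(im,tuple(np.round((a-[170,140]+.5)*2.8).astype(int)),2,col,-1)
dot(S,(0,255,0));dot(S+[0,0,25],(255,0,0))
a=np.linspace(0,6.28,24)
for x in S: dot(x+np.c_[12*np.cos(a),12*np.sin(a),0*a],(255,255,0))
dot(np.array([[83,95,-3],[83,-95,-3],[-83,95,-3],[-83,-95,-3.]]),(0,0,255))
cv2.imwrite('pics/ov.png',im)
np.save('deck.npy',s.x)
E
python3 fit.py
```

```text
[ 533.935 -173.54    93.785    1.478] [ 1.41  0.37 -0.63 -0.91 -0.48  0.65 -0.4 ]
5474 x [-80.89256114  83.91050196] y [-94.38207402 105.97405413] z -2.5198178237898974
hi -2.6501352962734988 -2.232925422753361
lo -3.2959112403535955 -2.1545137010747433
```

View pics/ov.png

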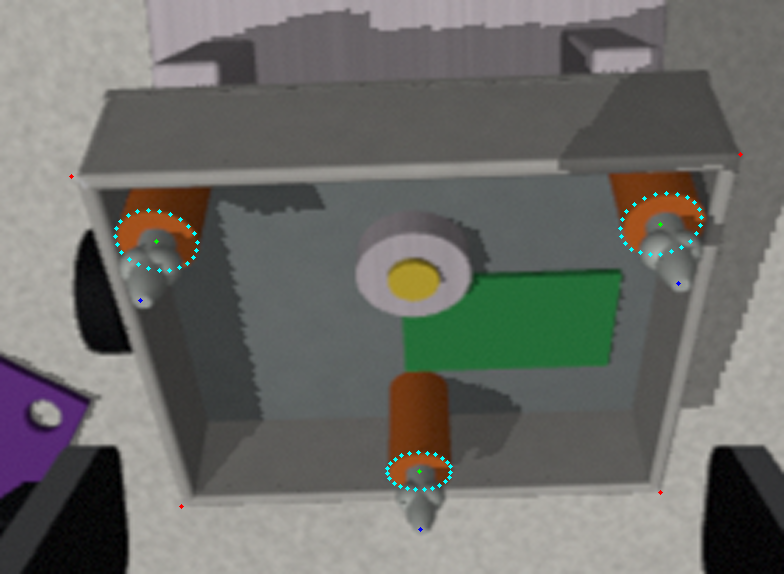

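```bash
cat >> fit.py <<'E'
M=np.r_[S,S+[0,0,25],np.array([[83,95,-3],[83,-95,-3],[-83,95,-3],[-83,-95,-3.]])]
o=lambda a,b:[a/2.8+170-.5,b/2.8+140-.5]
U=np.r_[uv,[o(421,529),o(141,302),o(684,287),o(82,178),o(738,157),o(187,495),o(659,488)]]
W=np.r_[np.ones(6),.5*np.ones(4)][:,None]
def g(q):
    R,t=pose(q); return np.r_[((proj(M@R.T+t)-U)*W).ravel(),(q[2]-95)/3]
s2=least_squares(g,s.x,loss='soft_l1');print('refit',np.round(s2.x,3));print(np.round(g(s2.x)[:-1].reshape(-1,2)/W,1))
np.save('deck.npy',s2.x)
E
python3 fit.py
```

```text
[ 533.935 -173.54    93.785    1.478] [ 1.41  0.37 -0.63 -0.91 -0.48  0.65 -0.4 ]
5474 x [-80.89256114  83.91050196] y [-94.38207402 105.97405413] z -2.5198178237898974
hi -2.6501352962734988 -2.232925422753361
lo -3.2959112403535955 -2.1545137010747433
refit [ 534.308 -174.079   93.404    1.478]
[[ 1.8  0.6]
 [ 0.1 -0.5]
 [-0.1  1.1]
 [-0.   0.2]
 [ 0.6 -0.3]
 [-1.8 -1. ]
 [-3.  -0.4]
 [ 1.2 -0.6]
 [-1.6  4.2]
 [ 0.5  1.7]]
```

>>> play_rows([
  {"delta_pos": [4,-0.1,0],"yaw": 0.11,"jaw": 100},
  {"delta_pos": [8,-0.2,0],"yaw": 0.23,"jaw": 100},
  {"delta_pos": [13,-0.3,0],"yaw": 0.35,"jaw": 100},
  {"delta_pos": [18,-0.4,1],"yaw": 0.47,"jaw": 100},
  {"delta_pos": [23,-0.5,3],"yaw": 0.6,"jaw": 100},
  {"delta_pos": [28,-0.6,5],"yaw": 0.72,"jaw": 100},
  {"delta_pos": [32,-0.7,7],"yaw": 0.82,"jaw": 100},
  {"delta_pos": [35.75,-0.77,8.5],"yaw": 0.893,"jaw": 100},
])

```text
clock: 4.3
eef_pos: [579.5, 244.5, 175.1]
tcp_rot: [-3.141, 0.001, 0.544]
contact_force: [0.2, -0.6, -0.1]
opening: 1.001
grasp_force: 0.0
```

```bash
cat > go.py <<'E'
import sys
from h import *
# usage go.py x y z yaw -> delta from the commanded~measured pose
x,y,z,yw=map(float,sys.argv[1:5]); s=r.sense();R=Ro.from_euler('xyz',s['tcp_rot']).as_matrix()
print(s['clock'],np.round(s['eef_pos'],1),np.round(s['tcp_rot'],3),np.round((np.array([x,y,z])-s['eef_pos'])@R/10,3),'yaw',round(s['tcp_rot'][2]-yw,3))
E
python3 go.py 577.9 239.3 12 .5535; python3 cov.py
```

```text
4.3 [579.5 244.5 175.1] [-3.141e+00  1.000e-03  5.440e-01] [-0.392  0.369 16.308] yaw -0.009
4.3 [579.5 244.5 175.1] [-3.141e+00  1.000e-03  5.440e-01]
0.68 [322.6, 224.6] 5.976535784278724 ((563.5435180664062, 229.85621643066406), (153.90353393554688, 184.4645233154297), 31.87569808959961) block 40.36881711678518 ((577.6947631835938, 239.36634826660156), (40.58325958251953, 44.03693389892578), 31.973522186279297)
hole0 0.92 [ 84. 471.] [170.5 317.4   6. ]
hole0 0.89 [323. 285.] [519.3 203.1   6. ]
hole0 0.76 [236. 162.] [580.2 327.4   6. ]
hole0 0.58 [404. 161.] [656.1 203.8   6. ]
press0 0.93 [323. 266.] [536.5 212.7   6. ]
press0 0.8 [370. 166.] [637.4 227.3   6. ]
press0 0.7 [279. 165.] [596.9 294.7   6. ]
press0 0.65 [ 71. 363.] [307.8 380.3   6. ]
port_block 0.83 [ 16. 413.] [237.3 403.6  23. ]
port_block 0.76 [325. 221.] [579.  236.9  23. ]
port_block 0.37 [324. 263.] [544.9 217.9  23. ]
```

>>> play_rows([
  {"delta_pos": [-0.2,0.2,2],"yaw": -0.01,"jaw": 100},
  {"delta_pos": [-0.35,0.35,5],"yaw": -0.01,"jaw": 100},
  {"delta_pos": [-0.39,0.37,8],"yaw": -0.01,"jaw": 100},
  {"delta_pos": [-0.39,0.37,10],"yaw": -0.01,"jaw": 100},
  {"delta_pos": [-0.39,0.37,11],"yaw": -0.01,"jaw": 100},
  {"delta_pos": [-0.39,0.37,11],"yaw": -0.01,"jaw": 100},
  {"delta_pos": [-0.39,0.37,11],"yaw": -0.01,"jaw": 100},
  {"delta_pos": [-0.39,0.37,11],"yaw": -0.01,"jaw": 100},
])

```text
clock: 5.35
eef_pos: [579.9, 236.6, 67.8]
tcp_rot: [3.141, -0.002, 0.558]
contact_force: [0.4, 0.9, -0.5]
opening: 0.997
grasp_force: 0.0
```

```bash
python3 go.py 577.8 239.4 13 .555
```

```text
5.35 [579.9 236.6  67.8] [ 3.141e+00 -2.000e-03  5.580e-01] [-0.045 -0.356  5.48 ] yaw 0.003
```

>>> play_rows([
  {"delta_pos": [-0.05,-0.36,1],"yaw": 0.003,"jaw": 100},
  {"delta_pos": [-0.05,-0.36,3],"yaw": 0.003,"jaw": 100},
  {"delta_pos": [-0.05,-0.36,4.5],"yaw": 0.003,"jaw": 100},
  {"delta_pos": [-0.05,-0.36,5.5],"yaw": 0.003,"jaw": 100},
  {"delta_pos": [-0.05,-0.36,5.5],"yaw": 0.003,"jaw": 60},
  {"delta_pos": [-0.05,-0.36,5.5],"yaw": 0.003,"jaw": 30},
  {"delta_pos": [-0.05,-0.36,5.5],"yaw": 0.003,"jaw": 20},
  {"delta_pos": [-0.05,-0.36,5.5],"yaw": 0.003,"jaw": 20},
], grip_force=30)

```text
clock: 6.15
eef_pos: [577.2, 239.4, 12.1]
tcp_rot: [3.141, -0.001, 0.555]
contact_force: [0.4, -0.7, 2.3]
opening: 0.507
grasp_force: 32.4
```

>>> play_rows([
  {"delta_pos": [0,0,0],"yaw": 0,"jaw": 20},
  {"delta_pos": [0,0,0],"yaw": 0,"jaw": 20},
  {"delta_pos": [0,0,-0.5],"yaw": 0,"jaw": 20},
  {"delta_pos": [0,0,-1.5],"yaw": 0,"jaw": 20},
  {"delta_pos": [0,0,-3],"yaw": 0,"jaw": 20},
  {"delta_pos": [0,0,-4],"yaw": 0,"jaw": 20},
  {"delta_pos": [0,0,-4],"yaw": 0,"jaw": 20},
  {"delta_pos": [0,0,-4],"yaw": 0,"jaw": 20},
], grip_force=30)

```text
clock: 6.95
eef_pos: [576.8, 239.3, 51.9]
tcp_rot: [3.141, -0.001, 0.555]
contact_force: [0.3, 0.4, -2.4]
opening: 0.505
grasp_force: 31.9
```

```bash
cat > held.py <<'E'
from h import *
# tilt/pose of the held plate in tool frame from wrist depth
s=r.sense();print(s['clock'],np.round(s['eef_pos'],1),np.round(s['tcp_rot'],3),np.round(s['contact_force'],1),round(s['opening'],3),round(s['grasp_force'],1))
K,T=cal('wrist');p,d=grab('wrist','w3.png')
Rt=Ro.from_euler('xyz',s['tcp_rot']).as_matrix()
for n in ['cover']:
    o=vision.cut_out('wrist',n)
    o=max(o,key=lambda o:o['region'].sum()*(o['conf']>.3))
    v,u=np.nonzero(cv2.erode(o['region'].astype(np.uint8),np.ones((3,3)))&(d>0));P=(w(np.c_[u,v],d[v,u],K,T)-s['eef_pos'])@Rt
    Q=P[(P[:,0]>28)&(P[:,2]>-25)&(P[:,2]<35)]
    for i in range(4):
        c,*_=np.linalg.lstsq(np.c_[Q[:,:2],np.ones(len(Q))],Q[:,2],rcond=None);e=Q[:,2]-Q[:,:2]@c[:2]-c[2];Q=Q[abs(e)<max(1.5,1.5*np.std(e))]
    print(len(Q),'plane z=',np.round(c,3),'tilt about y deg',np.degrees(np.arctan(-c[0])),'about x',np.degrees(np.arctan(c[1])),'x,y extent',np.percentile(Q[:,0],[1,99.5]),np.percentile(Q[:,1],[.5,99.5]))
for o in vision.landmark_of('wrist','hole1')[:5]: 
    print(round(o['conf'],2),np.round(o['uv']),np.round((w(o['uv'],dep(d,np.array(o['uv'])+[0,12]),K,T)-s['eef_pos'])@Rt,1))
E
python3 held.py
```

```text
6.95 [576.8 239.3  51.9] [ 3.141e+00 -1.000e-03  5.550e-01] [ 0.3  0.4 -2.4] 0.505 31.9
28317 plane z= [-0.    -0.     6.106] tilt about y deg 0.02344396213569653 about x -0.012899350950905579 x,y extent [28.3354962  60.14205519] [-89.048133   88.2424584]
0.95 [320. 416.] [[ 14.2   0.2 -77.6]]
0.81 [486. 196.] [[37.7 94.  53.8]]
0.8 [148. 197.] [[ 37.5 -95.2  54. ]]
```

View pics/w3.png

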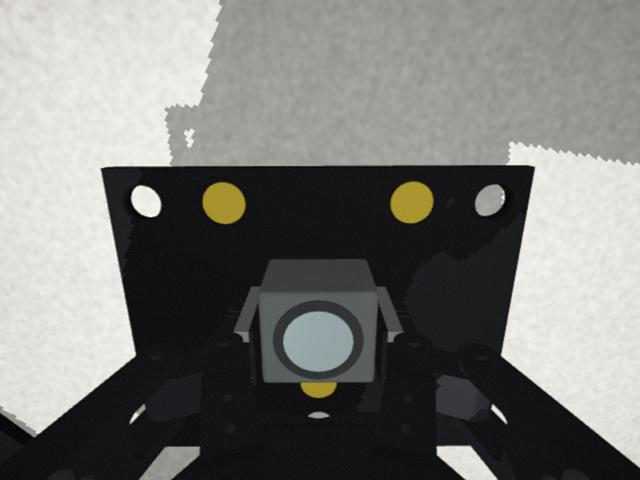

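The cover is held flat: its top plane is 6.1 mm below the TCP and it is centred in the jaws to within 0.5 mm. I carry it over the deck with the plate level. It will pivot about the pad line (across y) as the upper studs push it up.

>>> play_rows([
  {"delta_pos": [0,0,-2],"yaw": 0,"jaw": 20},
  {"delta_pos": [-1,1.3,-5],"yaw": -0.05,"jaw": 20},
  {"delta_pos": [-3,4,-8],"yaw": -0.12,"jaw": 20},
  {"delta_pos": [-5.5,7,-11],"yaw": -0.2,"jaw": 20},
  {"delta_pos": [-8,10.5,-13],"yaw": -0.29,"jaw": 20},
  {"delta_pos": [-11,14.2,-15],"yaw": -0.39,"jaw": 20},
  {"delta_pos": [-14,18.1,-16],"yaw": -0.5,"jaw": 20},
  {"delta_pos": [-16.5,21.4,-16],"yaw": -0.6,"jaw": 20},
], grip_force=30)

```text
clock: 7.9
eef_pos: [549.3, -31.7, 212.7]
tcp_rot: [3.139, -0.001, 1.159]
contact_force: [0.6, -0.1, -3.0]
opening: 0.514
grasp_force: 32.0
```

```bash
python3 go.py 534.2 -175.3 200 1.478
```

```text
7.9 [549.3 -31.7 212.7] [ 3.139e+00 -1.000e-03  1.159e+00] [-13.767   4.361   1.273] yaw -0.319
```

>>> play_rows([
  {"delta_pos": [-3,1,0],"yaw": -0.07,"jaw": 20},
  {"delta_pos": [-6,2,0.2],"yaw": -0.14,"jaw": 20},
  {"delta_pos": [-9,3,0.5],"yaw": -0.21,"jaw": 20},
  {"delta_pos": [-12,3.8,0.9],"yaw": -0.28,"jaw": 20},
  {"delta_pos": [-13.5,4.3,1.2],"yaw": -0.31,"jaw": 20},
  {"delta_pos": [-13.95,4.4,1.27],"yaw": -0.319,"jaw": 20},
  {"delta_pos": [-13.95,4.4,1.27],"yaw": -0.319,"jaw": 20},
  {"delta_pos": [-13.95,4.4,1.27],"yaw": -0.319,"jaw": 20},
], grip_force=20)

```text
clock: 8.7
eef_pos: [533.0, -174.2, 198.5]
tcp_rot: [-3.141, -0.0, 1.473]
contact_force: [-0.0, 1.1, -2.2]
opening: 0.511
grasp_force: 31.9
```

```bash
python3 go.py 534.2 -175.3 162 1.478; python3 held.py
```

```text
8.7 [ 533.  -174.2  198.5] [-3.141 -0.     1.473] [-0.097  0.135  3.645] yaw -0.005
8.7 [ 533.  -174.2  198.5] [-3.141 -0.     1.473] [-0.   1.1 -2.2] 0.511 31.9
28287 plane z= [ 0.000e+00 -1.000e-03  5.989e+00] tilt about y deg -0.023484611178751655 about x -0.041872375468921696 x,y extent [28.34300262 60.00378075] [-88.47437166  89.01315389]
0.91 [ 14. 186.] [[  18.5 -290.   196.7]]
0.72 [ 47. 317.] [[-124.6 -292.5  197.1]]
0.71 [316. 415.] [[ 14.1  -0.1 -77.4]]
0.68 [485. 197.] [[  5.3 165.  201.9]]
0.62 [148. 198.] [[   4.7 -167.   202.3]]
```

>>> play_rows([
  {"delta_pos": [-0.1,0.13,1],"yaw": -0.005,"jaw": 20},
  {"delta_pos": [-0.1,0.13,2.5],"yaw": -0.005,"jaw": 20},
  {"delta_pos": [-0.1,0.13,3.7],"yaw": -0.005,"jaw": 20},
  {"delta_pos": [-0.1,0.13,3.7],"yaw": -0.005,"jaw": 20},
  {"delta_pos": [-0.1,0.13,3.7],"yaw": -0.005,"jaw": 20},
  {"delta_pos": [-0.1,0.13,3.7],"yaw": -0.005,"jaw": 20},
  {"delta_pos": [-0.1,0.13,3.7],"yaw": -0.005,"jaw": 20},
  {"delta_pos": [-0.1,0.13,3.7],"yaw": -0.005,"jaw": 20},
], grip_force=20)

```text
clock: 9.65
eef_pos: [534.5, -176.2, 162.1]
tcp_rot: [3.141, 0.0, 1.479]
contact_force: [-1.0, -0.2, -3.2]
opening: 0.512
grasp_force: 31.8
```

```bash
python3 held.py; python3 - <<'E'
import cv2,numpy as np
a=cv2.imread('pics/w3.png')
c=np.hstack([a[160:240,100:195],a[160:240,440:535]])
cv2.imwrite('pics/holes1.png',cv2.resize(c,None,fx=4,fy=4,interpolation=cv2.INTER_CUBIC))
E
```

```text
ret = _var(a, axis=axis, dtype=dtype, out=out, ddof=ddof,
  arrmean = um.true_divide(arrmean, div, out=arrmean,
  ret = ret.dtype.type(ret / rcount)
Traceback (most recent call last):
  File "held.py", line 13, in <module>
    print(len(Q),'plane z=',np.round(c,3),'tilt about y deg',np.degrees(np.arctan(-c[0])),'about x',np.degrees(np.arctan(c[1])),'x,y extent',np.percentile(Q[:,0],[1,99.5]),np.percentile(Q[:,1],[.5,99.5]))
                                                                                                                                             ~~~~~~~~~~~~~^^^^^^^^^^^^^^^^^
IndexError: index -1 is out of bounds for axis 0 with size 0
```

View pics/holes1.png

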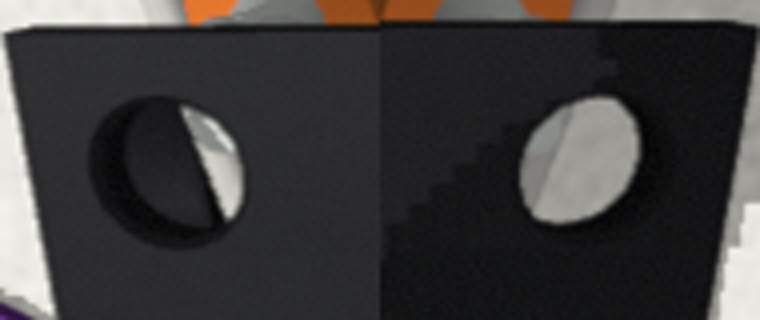

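```bash
python3 - <<'E'
from h import *
K,T=cal('wrist'); q=np.load('deck.npy')
R=Ro.from_euler('z',q[3]).as_matrix()@Ro.from_euler('y',-25,degrees=True).as_matrix()
def proj(P):
    c=(P-T[:3,3])@T[:3,:3]; return np.round(np.c_[c[:,0]/c[:,2]*K[0,0]+K[0,2],c[:,1]/c[:,2]*K[1,1]+K[1,2]])
for y in(75,-75):
  print(proj(np.array([[60,y,25],[60,y,19],[60,y,10.5],[60,y,0],[72,y,0],[48,y,0],[83,y,-3]])@R.T+q[:3]).tolist())
s=r.sense();Rt=Ro.from_euler('xyz',s['tcp_rot']).as_matrix()
print('holes top/bottom',proj(np.array([[45,-75,6],[45,75,6],[45,-75,12],[45,75,12],[60,-90,6],[60,90,6]])@Rt.T+s['eef_pos']).tolist())
p=cv2.imread('pics/w3.png')
cv2.imwrite('pics/w3up.png',p[40:340])
E
```

```text
[[155.0, 194.0], [159.0, 186.0], [165.0, 176.0], [171.0, 165.0], [164.0, 144.0], [177.0, 184.0], [159.0, 120.0]]
[[478.0, 194.0], [474.0, 186.0], [468.0, 176.0], [462.0, 165.0], [468.0, 143.0], [456.0, 184.0], [473.0, 120.0]]
holes top/bottom [[141.0, 203.0], [493.0, 202.0], [147.0, 200.0], [486.0, 199.0], [99.0, 167.0], [534.0, 167.0]]
```

View pics/w3up.png

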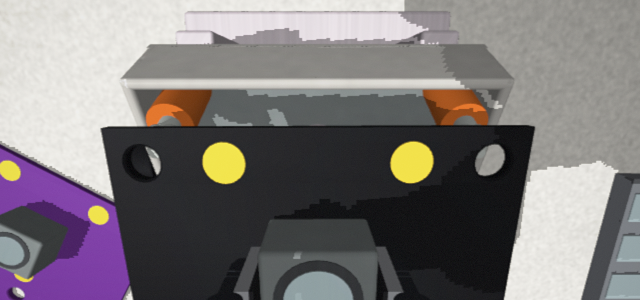

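The view shows the rim at row 120 and the shoulders' far edges at row 144, both matching the model to about 1 px, so the upper holes are over the pin tips. I lower gently onto them.

>>> play_rows([
  {"delta_pos": [0.08,0,0.3],"yaw": 0,"jaw": 20},
  {"delta_pos": [0.1,0,0.6],"yaw": 0,"jaw": 20},
  {"delta_pos": [0.15,0,0.8],"yaw": 0,"jaw": 20},
  {"delta_pos": [0.2,0,1.0],"yaw": 0,"jaw": 20},
  {"delta_pos": [0.25,0,1.15],"yaw": 0,"jaw": 20},
  {"delta_pos": [0.3,0,1.3],"yaw": 0,"jaw": 20},
  {"delta_pos": [0.3,0,1.3],"yaw": 0,"jaw": 20},
  {"delta_pos": [0.3,0,1.3],"yaw": 0,"jaw": 20},
])

```text
clock: 10.55
eef_pos: [534.5, -173.1, 148.6]
tcp_rot: [-3.142, 0.0, 1.479]
contact_force: [0.4, 0.1, -2.4]
opening: 0.51
grasp_force: 31.8
```

```bash
sed -i "s/^for n in \['cover'\]/grab('scene','s3.png');grab('side','d3.png')\nfor n in ['cover']/; s/max(o,key.*$/[x for x in o if abs(x['uv'][0]-318)<60][0]/" held.py; python3 held.py 2>&1 | tail -8; python3 - <<'E'
import cv2,numpy as np
a=cv2.imread('pics/w3.png')
c=np.hstack([a[120:240,100:195],a[120:240,440:535]])
d=cv2.imread('pics/d3.png')[180:340,250:440]
cv2.imwrite('pics/c3.png',np.vstack([cv2.resize(c,(570,360),interpolation=cv2.INTER_CUBIC)]))
E
```

```text
10.55 [ 534.5 -173.1  148.6] [-3.142  0.     1.479] [ 0.4  0.1 -2.4] 0.51 31.8
28223 plane z= [-0.000e+00 -1.000e-03  6.003e+00] tilt about y deg 0.0070744286020763365 about x -0.04868691336754541 x,y extent [28.31855492 59.98376894] [-88.40677798  88.76407537]
0.91 [  7. 340.] [[-119.6 -292.6  146.7]]
0.88 [321. 414.] [[ 14.2   1.1 -77.1]]
0.76 [132. 279.] [[  8.5 -85.3   7.6]]
0.67 [484. 197.] [[46.3 72.9 10. ]]
0.55 [146. 198.] [[ 46.4 -73.5   8.1]]
```

View pics/c3.png

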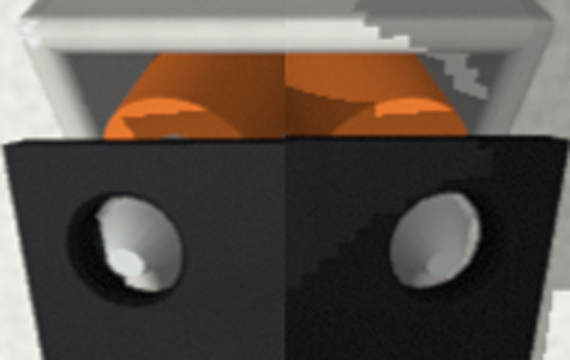

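Both pin tips show inside the upper holes, at about (143,207) and (492,207) in the full frame, with no contact force. The fit is good to about 0.5 mm. I continue down along the arc so the cover pivots in the pads.

>>> play_rows([
  {"delta_pos": [0.1,0,0.2],"yaw": 0,"jaw": 30},
  {"delta_pos": [0.1,0,0.4],"yaw": 0,"jaw": 30},
  {"delta_pos": [0.05,0,0.65],"yaw": 0,"jaw": 30},
  {"delta_pos": [0,0,0.88],"yaw": 0,"jaw": 30},
  {"delta_pos": [-0.1,0,1.1],"yaw": 0,"jaw": 30},
  {"delta_pos": [-0.2,0,1.3],"yaw": 0,"jaw": 30},
  {"delta_pos": [-0.31,0,1.53],"yaw": 0,"jaw": 30},
  {"delta_pos": [-0.31,0,1.53],"yaw": 0,"jaw": 30},
], grip_force=20)

```text
clock: 11.6
eef_pos: [534.1, -176.5, 133.0]
tcp_rot: [-3.141, 0.0, 1.479]
contact_force: [-2.2, -1.8, 2.8]
opening: 0.506
grasp_force: 33.5
```

```bash
python3 held.py 2>&1 | tail -8
```

```text
11.6 [ 534.1 -176.5  133. ] [-3.141  0.     1.479] [-2.2 -1.8  2.8] 0.506 33.5
36411 plane z= [-0.23  -0.     6.236] tilt about y deg 12.97664249039436 about x -0.02835326189636661 x,y extent [28.46022556 65.14655763] [-88.37932785  88.89912187]
0.97 [120. 285.] [[ -54.5 -166.5  130.4]]
0.84 [131. 188.] [[ 53.8 -71.4  -6.6]]
0.83 [498. 188.] [[53.3 70.6 -5. ]]
0.65 [317. 379.] [[-65.9  -0.1  29.9]]
```

The tilt is 13°, exactly as planned, with only a few newtons. I continue to 25°.

>>> play_rows([
  {"delta_pos": [-0.07,0,0.2],"yaw": 0,"jaw": 30},
  {"delta_pos": [-0.14,0,0.4],"yaw": 0,"jaw": 30},
  {"delta_pos": [-0.2,0,0.58],"yaw": 0,"jaw": 30},
  {"delta_pos": [-0.24,0,0.74],"yaw": 0,"jaw": 30},
  {"delta_pos": [-0.28,0,0.9],"yaw": 0,"jaw": 30},
  {"delta_pos": [-0.32,0,1.08],"yaw": 0,"jaw": 30},
  {"delta_pos": [-0.32,0,1.08],"yaw": 0,"jaw": 30},
  {"delta_pos": [-0.32,0,1.08],"yaw": 0,"jaw": 30},
])

```text
clock: 12.65
eef_pos: [533.9, -179.7, 122.6]
tcp_rot: [3.141, 0.0, 1.479]
contact_force: [-3.3, -3.2, 4.1]
opening: 0.511
grasp_force: 35.1
```

```bash
python3 held.py 2>&1 | tail -8
```

```text
12.65 [ 533.9 -179.7  122.6] [3.141 0.    1.479] [-3.3 -3.2  4.1] 0.511 35.1
40562 plane z= [-4.34e-01 -1.00e-03  7.57e+00] tilt about y deg 23.476727499056217 about x -0.029847160952675818 x,y extent [28.53666465 66.67013312] [-88.2725314   88.57851309]
0.93 [118. 182.] [[ 57.5 -70.9 -15.9]]
0.83 [116. 282.] [[ -49.3 -165.9  124.8]]
0.71 [513. 185.] [[ 56.2  70.7 -15.5]]
```

Tilt is 23.5° and all three holes are on their pins. I release and rise.

>>> play_rows([
  {"delta_pos": [0,0,0],"yaw": 0,"jaw": 70},
  {"delta_pos": [0,0,0],"yaw": 0,"jaw": 100},
  {"delta_pos": [0,0,0],"yaw": 0,"jaw": 100},
  {"delta_pos": [0,0,-0.5],"yaw": 0,"jaw": 100},
  {"delta_pos": [0,0,-2.5],"yaw": 0,"jaw": 100},
  {"delta_pos": [0,0,-5.5],"yaw": 0,"jaw": 100},
  {"delta_pos": [0,0,-8],"yaw": 0,"jaw": 100},
  {"delta_pos": [0,0,-8],"yaw": 0,"jaw": 70},
])

```text
clock: 13.7
eef_pos: [536.1, -180.0, 206.4]
tcp_rot: [3.135, 0.001, 1.479]
contact_force: [0.2, -0.5, 0.2]
opening: 0.854
grasp_force: 0.0
```

```bash
cat > chk.py <<'E'
import sys
from h import *
s=r.sense();print(s['clock'],np.round(s['eef_pos'],1),np.round(s['tcp_rot'],3),np.round(s['contact_force'],1),round(s['opening'],3))
K,T=cal('wrist');p,dd=grab('wrist','k.png')
q=np.load('deck.npy');R=Ro.from_euler('z',q[3]).as_matrix()@Ro.from_euler('y',-25,degrees=True).as_matrix()
v,u=np.nonzero(dd>0);D=(w(np.c_[u,v],dd[v,u],K,T)-q[:3])@R
k=(abs(D[:,0])<72)&(abs(D[:,1])<87)&(D[:,2]>0)&(D[:,2]<28)&(p[v,u].max(1)<110)
Q=D[k];Q=Q[(abs(Q[:,1])>26)|(Q[:,0]>40)]
for i in range(5):
    A=np.c_[Q[:,:2],np.ones(len(Q))];c=np.linalg.lstsq(A,Q[:,2],rcond=None)[0];e=Q[:,2]-A@c;Q=Q[abs(e)<max(1.2,1.5*e.std())]
print(len(Q),'underside z at studs0,1,2:',[round(float(np.dot(c,[x,y,1])-6),1) for x,y in((-60,0),(60,75),(60,-75))],'std',round(e.std(),2))
B=D[(abs(D[:,0]-15)<30)&(abs(D[:,1])<30)&(D[:,2]>36+c[2]-6)&(D[:,2]<52+c[2]-6)]
if len(B)>200: print('block top',[np.round(t,1) for t in cv2.minAreaRect(B[:,:2].astype(np.float32))[:2]],np.median(B[:,2]))
if len(sys.argv)>1:
    a,y,z=map(float,sys.argv[1:4]); R2=Ro.from_euler('xyz',s['tcp_rot']).as_matrix()
    h=a*np.cos(np.radians(25))-6*np.sin(np.radians(25))
    P=q[:3]+h*np.array([np.cos(q[3]),np.sin(q[3]),0])+y*np.array([-np.sin(q[3]),np.cos(q[3]),0]);P[2]=z
    print('delta cm',np.round((P-s['eef_pos'])@R2/10,2))
E
python3 chk.py 54 40 165
```

```text
13.7 [ 536.1 -180.   206.4] [3.135e+00 1.000e-03 1.479e+00] [ 0.2 -0.5  0.2] 0.854
28178 underside z at studs0,1,2: [14.8, 15.1, 15.3] std 0.47
block top [array([15.9, -0. ]), array([44.1, 41. ])] 55.36539741894178
delta cm [ 5.22 -4.25  4.1 ]
```

The cover rests on all three barbs at about 15 mm, centred. Next I press at stud 1 with the jaws shut.

>>> play_rows([
  {"delta_pos": [1,-1,0],"yaw": 0,"jaw": 40},
  {"delta_pos": [3,-2.5,0],"yaw": 0,"jaw": 0},
  {"delta_pos": [5,-4,0.5],"yaw": 0,"jaw": 0},
  {"delta_pos": [5.2,-4.1,2.5],"yaw": 0,"jaw": 0},
  {"delta_pos": [5.2,-4.1,4],"yaw": 0,"jaw": 0},
  {"delta_pos": [5.2,-4.1,4],"yaw": 0,"jaw": 0},
  {"delta_pos": [5.2,-4.1,4],"yaw": 0,"jaw": 0},
  {"delta_pos": [5.2,-4.1,4],"yaw": 0,"jaw": 0},
])

```text
clock: 14.55
eef_pos: [497.9, -123.8, 162.8]
tcp_rot: [3.141, -0.0, 1.479]
contact_force: [-0.2, 0.5, -0.1]
opening: -0.003
grasp_force: 0.0
```

```bash
python3 chk.py 54 40 142
```

```text
14.55 [ 497.9 -123.8  162.8] [ 3.141 -0.     1.479] [-0.2  0.5 -0.1] -0.003
17295 underside z at studs0,1,2: [14.8, 15.1, 15.3] std 0.39
delta cm [-0.03  0.09  2.08]
```

>>> play_rows([
  {"delta_pos": [0,0,0.8],"yaw": 0,"jaw": 0},
  {"delta_pos": [0,0,1.5],"yaw": 0,"jaw": 0},
  {"delta_pos": [0,0,1.8],"yaw": 0,"jaw": 0},
  {"delta_pos": [0,0,2.0],"yaw": 0,"jaw": 0},
  {"delta_pos": [0,0,2.15],"yaw": 0,"jaw": 0},
  {"delta_pos": [0,0,2.25],"yaw": 0,"jaw": 0},
  {"delta_pos": [0,0,2.3],"yaw": 0,"jaw": 0},
  {"delta_pos": [0,0,2.3],"yaw": 0,"jaw": 0},
])

```text
clock: 15.4
eef_pos: [497.7, -123.7, 140.5]
tcp_rot: [-3.141, -0.0, 1.479]
contact_force: [-5.2, 2.3, 13.7]
opening: 0.001
grasp_force: 6.0
```

>>> play_rows([
  {"delta_pos": [0,0,0.07],"yaw": 0,"jaw": 0},
  {"delta_pos": [0,0,0.14],"yaw": 0,"jaw": 0},
  {"delta_pos": [0,0,0.21],"yaw": 0,"jaw": 0},
  {"delta_pos": [0,0,0.28],"yaw": 0,"jaw": 0},
  {"delta_pos": [0,0,0.35],"yaw": 0,"jaw": 0},
  {"delta_pos": [0,0,0.42],"yaw": 0,"jaw": 0},
  {"delta_pos": [0,0,0.5],"yaw": 0,"jaw": 0},
  {"delta_pos": [0,0,0.5],"yaw": 0,"jaw": 0},
])

```text
clock: 16.2
eef_pos: [497.4, -123.9, 134.0]
tcp_rot: [-3.141, 0.0, 1.479]
contact_force: [-0.1, 0.8, -0.4]
opening: -0.0
grasp_force: 0.0
```

```bash
python3 chk.py 54 40 142
```

```text
16.2 [ 497.4 -123.9  134. ] [-3.141  0.     1.479] [-0.1  0.8 -0.4] -0.0
20685 underside z at studs0,1,2: [15.3, 2.5, 16.6] std 0.4
delta cm [-0.01  0.14 -0.8 ]
```

Stud 1 has snapped. Now stud 2.

>>> play_rows([
  {"delta_pos": [0,0.1,-2],"yaw": 0,"jaw": 0},
  {"delta_pos": [0,2,-3],"yaw": 0,"jaw": 0},
  {"delta_pos": [0,5,-3],"yaw": 0,"jaw": 0},
  {"delta_pos": [0,7.5,-2.5],"yaw": 0,"jaw": 0},
  {"delta_pos": [0,8.1,-1.8],"yaw": 0,"jaw": 0},
  {"delta_pos": [0,8.1,-1.2],"yaw": 0,"jaw": 0},
  {"delta_pos": [0,8.1,-0.9],"yaw": 0,"jaw": 0},
  {"delta_pos": [0,8.1,-0.8],"yaw": 0,"jaw": 0},
])

```text
clock: 17.05
eef_pos: [576.8, -131.1, 141.7]
tcp_rot: [-3.139, -0.0, 1.479]
contact_force: [0.2, -0.2, 0.5]
opening: 0.003
grasp_force: 0.0
```

>>> play_rows([
  {"delta_pos": [0,0,0.15],"yaw": 0,"jaw": 0},
  {"delta_pos": [0,0,0.3],"yaw": 0,"jaw": 0},
  {"delta_pos": [0,0,0.4],"yaw": 0,"jaw": 0},
  {"delta_pos": [0,0,0.48],"yaw": 0,"jaw": 0},
  {"delta_pos": [0,0,0.54],"yaw": 0,"jaw": 0},
  {"delta_pos": [0,0,0.6],"yaw": 0,"jaw": 0},
  {"delta_pos": [0,0,0.65],"yaw": 0,"jaw": 0},
  {"delta_pos": [0,0,0.65],"yaw": 0,"jaw": 0},
])

```text
clock: 17.85
eef_pos: [578.7, -130.9, 137.7]
tcp_rot: [3.141, -0.001, 1.479]
contact_force: [-4.8, 3.9, 14.8]
opening: -0.005
grasp_force: 6.5
```

```bash
python3 chk.py 54 -40 142
```

```text
17.85 [ 578.7 -130.9  137.7] [ 3.141e+00 -1.000e-03  1.479e+00] [-4.8  3.9 14.8] -0.005
18191 underside z at studs0,1,2: [15.4, 2.3, 14.3] std 0.38
block top [array([23.9, 13.8]), array([ 4.7, 31.7])] 50.119463157825265
delta cm [-0.07 -0.02 -0.43]
```

>>> play_rows([
  {"delta_pos": [0,0,0.07],"yaw": 0,"jaw": 0},
  {"delta_pos": [0,0,0.14],"yaw": 0,"jaw": 0},
  {"delta_pos": [0,0,0.21],"yaw": 0,"jaw": 0},
  {"delta_pos": [0,0,0.28],"yaw": 0,"jaw": 0},
  {"delta_pos": [0,0,0.35],"yaw": 0,"jaw": 0},
  {"delta_pos": [0,0,0.42],"yaw": 0,"jaw": 0},
  {"delta_pos": [0,0,0.5],"yaw": 0,"jaw": 0},
  {"delta_pos": [0,0,0.5],"yaw": 0,"jaw": 0},
])

```text
clock: 18.7
eef_pos: [577.9, -131.4, 130.4]
tcp_rot: [-3.14, 0.0, 1.479]
contact_force: [-0.7, -0.5, 0.7]
opening: 0.002
grasp_force: 0.0
```

```bash
python3 chk.py -41 0 150
```

```text
18.7 [ 577.9 -131.4  130.4] [-3.14   0.     1.479] [-0.7 -0.5  0.7] 0.002
20650 underside z at studs0,1,2: [15.0, 2.5, 2.6] std 0.42
block top [array([28.1, 11.9]), array([ 4.5, 27.1])] 46.38529022646499
delta cm [-8.62 -3.96 -1.95]
```

Stud 2 has snapped. I go over the block to stud 0.

>>> play_rows([
  {"delta_pos": [0,0,-2.5],"yaw": 0,"jaw": 0},
  {"delta_pos": [0,0,-5.5],"yaw": 0,"jaw": 0},
  {"delta_pos": [-1.5,-0.5,-7],"yaw": 0,"jaw": 0},
  {"delta_pos": [-4.5,-2,-7],"yaw": 0,"jaw": 0},
  {"delta_pos": [-7.5,-3.5,-7],"yaw": 0,"jaw": 0},
  {"delta_pos": [-8.65,-3.98,-6],"yaw": 0,"jaw": 0},
  {"delta_pos": [-8.65,-3.98,-3.5],"yaw": 0,"jaw": 0},
  {"delta_pos": [-8.65,-3.98,-2],"yaw": 0,"jaw": 0},
])

```text
clock: 19.55
eef_pos: [529.5, -214.3, 148.9]
tcp_rot: [-3.14, -0.001, 1.477]
contact_force: [-0.3, -0.2, -0.1]
opening: -0.001
grasp_force: 0.0
```

```bash
python3 chk.py -41 0 106
```

```text
19.55 [ 529.5 -214.3  148.9] [-3.140e+00 -1.000e-03  1.477e+00] [-0.3 -0.2 -0.1] -0.001
58580 underside z at studs0,1,2: [15.1, 2.6, 2.7] std 0.52
block top [array([19.3, -0.1]), array([40.7, 44.1])] 47.52688201638881
delta cm [0.08 0.11 4.29]
```

>>> play_rows([
  {"delta_pos": [-0.1,0.05,2],"yaw": 0,"jaw": 0},
  {"delta_pos": [-0.1,0.05,3.8],"yaw": 0,"jaw": 0},
  {"delta_pos": [-0.1,0.05,4.3],"yaw": 0,"jaw": 0},
  {"delta_pos": [-0.1,0.05,4.5],"yaw": 0,"jaw": 0},
  {"delta_pos": [-0.1,0.05,4.65],"yaw": 0,"jaw": 0},
  {"delta_pos": [-0.1,0.05,4.8],"yaw": 0,"jaw": 0},
  {"delta_pos": [-0.1,0.05,4.9],"yaw": 0,"jaw": 0},
  {"delta_pos": [-0.1,0.05,4.9],"yaw": 0,"jaw": 0},
])

```text
clock: 20.4
eef_pos: [531.5, -214.9, 102.3]
tcp_rot: [3.141, 0.0, 1.479]
contact_force: [1.1, -0.7, 0.6]
opening: 0.001
grasp_force: 0.0
```

>>> play_rows([
  {"delta_pos": [0,0,0.1],"yaw": 0,"jaw": 0},
  {"delta_pos": [0,0,0.2],"yaw": 0,"jaw": 0},
  {"delta_pos": [0,0,0.28],"yaw": 0,"jaw": 0},
  {"delta_pos": [0,0,0.36],"yaw": 0,"jaw": 0},
  {"delta_pos": [0,0,0.42],"yaw": 0,"jaw": 0},
  {"delta_pos": [0,0,0.48],"yaw": 0,"jaw": 0},
  {"delta_pos": [0,0,0.54],"yaw": 0,"jaw": 0},
  {"delta_pos": [0,0,0.54],"yaw": 0,"jaw": 0},
])

```text
clock: 21.2
eef_pos: [531.5, -214.8, 97.2]
tcp_rot: [3.141, -0.0, 1.479]
contact_force: [-1.6, 1.6, 7.1]
opening: 0.004
grasp_force: 3.5
```

>>> play_rows([
  {"delta_pos": [0,0,0.07],"yaw": 0,"jaw": 0},
  {"delta_pos": [0,0,0.14],"yaw": 0,"jaw": 0},
  {"delta_pos": [0,0,0.21],"yaw": 0,"jaw": 0},
  {"delta_pos": [0,0,0.28],"yaw": 0,"jaw": 0},
  {"delta_pos": [0,0,0.35],"yaw": 0,"jaw": 0},
  {"delta_pos": [0,0,0.42],"yaw": 0,"jaw": 0},
  {"delta_pos": [0,0,0.5],"yaw": 0,"jaw": 0},
  {"delta_pos": [0,0,0.5],"yaw": 0,"jaw": 0},
])

```text
clock: 22.0
eef_pos: [531.2, -214.8, 91.3]
tcp_rot: [-3.141, 0.0, 1.479]
contact_force: [0.5, 0.7, 0.2]
opening: 0.0
grasp_force: 0.0
```

```bash
python3 chk.py -41 0 106
```

```text
22.0 [ 531.2 -214.8   91.3] [-3.141  0.     1.479] [0.5 0.7 0.2] 0.0
112347 underside z at studs0,1,2: [6.9, 1.8, 1.9] std 0.5
block top [array([11.3, -0.2]), array([59.9, 52.6])] 44.173782100923844
delta cm [ 0.12 -0.07 -1.47]
```

>>> play_rows([
  {"delta_pos": [0,0,0.08],"yaw": 0,"jaw": 0},
  {"delta_pos": [0,0,0.16],"yaw": 0,"jaw": 0},
  {"delta_pos": [0,0,0.24],"yaw": 0,"jaw": 0},
  {"delta_pos": [0,0,0.3],"yaw": 0,"jaw": 0},
  {"delta_pos": [0,0,0.36],"yaw": 0,"jaw": 0},
  {"delta_pos": [0,0,0.42],"yaw": 0,"jaw": 0},
  {"delta_pos": [0,0,0.45],"yaw": 0,"jaw": 0},
  {"delta_pos": [0,0,0.45],"yaw": 0,"jaw": 0},
])

```text
clock: 22.85
eef_pos: [531.3, -214.8, 87.0]
tcp_rot: [-3.142, -0.0, 1.479]
contact_force: [0.7, 0.1, -0.1]
opening: 0.003
grasp_force: 0.0
```

>>> play_rows([
  {"delta_pos": [0,0,-2],"yaw": 0,"jaw": 0},
  {"delta_pos": [0,0,-5],"yaw": 0,"jaw": 0},
  {"delta_pos": [0,0,-9],"yaw": 0,"jaw": 0},
  {"delta_pos": [0,0,-12],"yaw": 0,"jaw": 0},
  {"delta_pos": [1,0,-14],"yaw": 0,"jaw": 0},
  {"delta_pos": [2,0,-14],"yaw": 0,"jaw": 0},
  {"delta_pos": [3,0,-14],"yaw": 0,"jaw": 0},
  {"delta_pos": [3,0,-14],"yaw": 0,"jaw": 0},
])

```text
clock: 23.65
eef_pos: [533.4, -183.5, 225.8]
tcp_rot: [-3.14, -0.001, 1.48]
contact_force: [0.3, 0.1, 0.3]
opening: -0.0
grasp_force: 0.0
```

```bash
python3 chk.py -41 0 90; python3 - <<'E'
from h import *
K,T=cal('wrist');p,d=grab('wrist');q=np.load('deck.npy');R=Ro.from_euler('z',q[3]).as_matrix()@Ro.from_euler('y',-25,degrees=True).as_matrix()
v,u=np.nonzero(d>0);D=(w(np.c_[u,v],d[v,u],K,T)-q[:3])@R
for x,y in((-33,14),(-33,-14),(-45,45),(-45,-45),(60,60),(60,-60)):
    k=(abs(D[:,0]-x)<4)&(abs(D[:,1]-y)<4)&(abs(D[:,2])<40);print((x,y),k.sum(),np.round(np.median(D[k,2])-6,2))
k=(D[:,2]>-8)&(D[:,2]<-1)&((abs(D[:,1])>91)|(D[:,0]>78))&(abs(D[:,1])<96)&(abs(D[:,0])<84)
print('rim',k.sum(),np.median(D[k,2]))
E
```

```text
23.65 [ 533.4 -183.5  225.8] [-3.14e+00 -1.00e-03  1.48e+00] [0.3 0.1 0.3] -0.0
23714 underside z at studs0,1,2: [1.4, 1.3, 1.5] std 0.5
block top [array([15.7,  0.1]), array([40.3, 44.1])] 41.7333309243499
delta cm [-3.03  0.02 13.58]
(-33, 14) 0 nan
(-33, -14) 0 nan
(-45, 45) 60 1.53
(-45, -45) 57 1.38
(60, 60) 207 0.81
(60, -60) 205 0.95
rim 3051 -2.1954546024940798
  return _methods._mean(a, axis=axis, dtype=dtype,
  ret = ret.dtype.type(ret / rcount)
```

The cover lies parallel to the deck at about 1.4 mm. The same measurement reads the known rim about 0.8 mm high and the barb rest about 1 mm high, so the true gap is about 0.5 mm or less and the cover is seated. The gripper is clear, so I hand in.

```bash
python3 -c "
from rig import r
print(r.sign_off())"
```

```text
the job is handed in; nothing more can be done
None
```

I laid the small black cover on the deck and snapped it over all three studs, released it and handed the job in at about 24 s. The last camera check put it flat on the shoulders to within about 0.5 mm, and the arm never went near the eyepiece, jar or objective; the hand-in gave no verdict.

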